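# Set the last clamp of a gluing press

### The arm

A 6-joint arm with a two-finger parallel gripper is mounted at the origin on the work surface. World frame = base frame: x ahead of the robot, y to its left, z up, the work surface at z = 0. Lengths are in m, angles in degrees, forces in N, time in s.
With the tool pointing down it reaches from about 0.375 to 0.9 m from the base axis. Payload 3.1 kg.
Tool frame: the origin (TCP) lies midway between the tips of the shut fingers; the grasp point (between the pads) lies 19 mm behind it; z points along the fingers, y is the direction in which the jaws open and shut (so a half turn about z gives the same grasp; the last joint's range is limited). The gripper opens to 87 mm and grips with 3 to 60 N. Pads are 19 mm wide; open, the fingers measure 117 mm over their backs; the gripper's body (75 mm by 190 mm) begins 51 mm behind the grasp point.
Start: joints at [57.324, 30.224, 82.088, -0, 67.689, -10.227], TCP at [0.239, 0.578, 0.223] pointing down, gripper open.
Joint ranges: [-176.69, 176.69], [-43.24, 126.21], [12.49, 139.97], [-82, 262], [0, 151.66], [-163.58, 163.58]. Speed limits (degrees/s): [159.86, 159.86, 180, 180, 180, 180].

### API

Orientations are given as a 3x3 rotation matrix whose columns are the frame's x, y, z axes.
In Python, from rig import bot gives the robot as it stands.
- The arm moves only by the tool carry_out, never from a script. Its arguments are lists of equal length, an entry for each row: "grip": the gripper's target within -1 to 1 (fully open at 1, half-way at 0, shut at -1); "slide": the shift along the tool's x, y, z in mm, a list of three; "twist": the turn, a rotation vector about the tool's x, y, z in rad, a list of three. In form: {"grip": [grip, ...], "slide": [[dx, dy, dz], ...], "twist": [[wx, wy, wz], ...]}. A call has 1 to 12 rows; each row shifts and turns the pose as measured when the row begins, along the tool's axes as they then stand; what a row does not reach is not made up. A row lasts 1/10 s, in which the tool goes at most 50 mm and 8.59 degrees, less where a joint would pass 70% of its speed; a pose out of reach is approached as far as the arm can. A call is refused whole if a number of a shift passes 50 or a number of a turn 0.15, either way. A call with a gripper value outside its range is refused whole. The fingers move at their own pace and stop on an object; the grip force is fixed at half the most. Time passes only in rows, so rows that do not move let the fingers close. It gives the time, the measured TCP pose, the force and the opening at its end, in the units of the state.
- bot.read_state(): the state, without advancing time (a new reading comes with each control period).
- bot.capture(name): name is "side" or "top"; returns a dict with "color" (384x512x3 uint8, red, green, blue), "depth" (384x512 float32, m along the optical axis (not along the pixel's ray), 0 where there is no reading), "fx", "fy", "cx", "cy" (pixels), "k1" (the pictures are not rectified: a ray, as slopes to the right and down, at radius r is drawn at 1 + k1 r^2 times it, then the intrinsics apply), "position" and "rotation" of the camera in the world. Camera axes: x right, y up, looking along -z (the intrinsics and any distortion apply to the point x, -y, -z); pixel columns grow to the right and rows downward; lengths in m; the calibration is good to about 2 mm. A picture is of the moment at which its call begins.
- bot.hand_in(): hands the job in, once; it reports no verdict.
The state is a dict: "time_s": time; "joint_positions": joint angles; "qvel": joint speeds; "tau": joint torques, N m; "position": TCP position; "tcp_rot": TCP orientation; "force": force on the tool from outside, world axes, zero at the start; "moment": the same for the moment, N m; "opening": opening from 0.0 (shut) to 1.0 (fully open).
Only numpy, scipy, OpenCV 4.12 (cv2) and the standard library are available. Lean on these libraries where they do the work, as an engineer would, in place of code of your own. Each camera call takes 0.05 s, during which the arm holds its last target.

### The job

On the luthier's gluing press one clamp, the one with the winged knob, is still slack and its wooden caul is pulled out. Push that caul fully home against its stop under the clamp, then turn the winged knob clockwise until you feel the foot bite and hold the caul firmly, without overtightening it: the spruce board dents easily. Do not touch the round-knobbed clamps or their cauls, leave the other things on the bench alone, and let go.

Things in the scene. Friction and masses are not known exactly. Their poses are not given: they have to be found in the camera images.
- press: Fixed wooden gluing press: bed 300 x 300 x 20 mm, 4 mm spruce board on it (top 24 mm above the bench), dark beam along the press's y (34 mm wide, top 76 mm above the bench, underside 58) with a row of four clamps 55 mm apart in any order. Origin on the bench below the middle of the beam; x points to the far side, the way a caul slides home; z up.
- wing_clamp: The slack clamp with the winged knob. Origin on the screw axis at the beam's top, axes as the press. A cork foot hangs below the beam on this axis, 1 to 7 mm (unknown) above a caul that is home. It goes down 6 mm per rad of the knob; after touching, the clamping force grows by 75 to 90 N per rad. Right is 14 to 26 N, that is 0.18 to 0.3 rad past first touch.
- wing_grip (a point): Grip point of the winged steel knob, on the screw axis 34 mm above the clamp's origin. The wing is an upright bar 36 mm long (point x), 12 mm thick (point y), from 17 mm below to 11 mm above this point, collar 26 mm below. Clockwise from above tightens. Foot touches after 0.2 to 1.15 rad. Free turning takes 0.25 N m (at rest any less may be read); right is a rise of 0.09 to 0.15 N m. Stays where left.
- caul: Loose caul of the winged clamp: brown wooden strip 120 mm long (x), 24 mm wide, 12 mm thick, with an upright handle block near its outer end, flat on the board between two low fences (1.5 mm play each side). Origin on its underside below the middle of the handle; x points to the toe, 110 mm away. About 0.12 kg.
- caul_grip (a point): Centre of the upper part of the caul's handle block (16 mm in x, 18 mm in y, top 56 mm above the board), 36 mm above the board; axes as the caul. Fully home, with the toe on the back stop, it lies 95 mm in front (press -x) of the beam's centre line; at the start it is 30 to 55 mm short of that.
- round_clamp1: One of three clamps with a round fluted knob, 26 mm in diameter, already set: do not touch. Origin on its axis at the beam's top, knob top 44 mm above it. Its own caul, a fixed twin of the loose one, is home under it, handle 95 mm in front of the axis.
- round_clamp2: One of three clamps with a round fluted knob, 26 mm in diameter, already set: do not touch. Origin on its axis at the beam's top, knob top 44 mm above it. Its own caul, a fixed twin of the loose one, is home under it, handle 95 mm in front of the axis.
- round_clamp3: One of three clamps with a round fluted knob, 26 mm in diameter, already set: do not touch. Origin on its axis at the beam's top, knob top 44 mm above it. Its own caul, a fixed twin of the loose one, is home under it, handle 95 mm in front of the axis.
- jar: Amber glass jar, 60 mm diameter, 75 mm tall, standing beside the press; origin at the centre of its base. Leave alone.
- brush: Brush with dark wooden handle, 170 mm long, lying beside the press; origin at its underside. Leave alone.
- offcut: Wood offcut 90 x 50 x 30 mm lying beside the press; origin at the centre of its underside. Leave alone.
Not all that is in view belongs to the job. Leave any green or purple look-alike of the caul alone.

How it is judged (in metres and radians):
On the way, in this order (a step that is already met when the one before it is completed fails the run):
1. the loose caul is fully home against its stop (x of caul_grip in the frame of press above -0.098 m), for 0.2 s.
2. the winged clamp's foot bites on the caul (contact force between wing_clamp and caul above 10 N), for 0.2 s.
At the end, for the whole second after the job is handed in: The loose caul is home to within 3 mm and the winged clamp presses on it with 10 to 30 N (x of caul_grip in the frame of press above -0.098 m and contact force between wing_clamp and caul between 10 and 30 N); the robot touches nothing.
It fails at once if the winged clamp is overtightened (more than 34 N on the caul) (contact force between wing_clamp and caul above 34 N).
It fails at once if a round-knobbed clamp or its caul is touched (more than 1 N) (contact force between anything else and round_clamp1 above 1 N or contact force between anything else and round_clamp2 above 1 N or contact force between anything else and round_clamp3 above 1 N).
It fails at once if a thing beside the press is moved more than 20 mm (distance of any of jar, brush, offcut from where it was at the start of the episode above 0.02 m).
It also fails if it takes over 72 s, if anything falls off the work surface, if the arm or the gripper's body presses on something with over 40 N, if the wrist force passes 120 N, or if a joint passes its speed limit or range.

## Working session

There is one attempt and no reset: what is moved stays moved. The work goes in short steps, Python scripts to look and compute and a tool call to move; the robot and the scene stay as the last step left them, time stands still between calls to the robot, and variables do not carry over. Pictures are saved under pics/ and viewed, and the job is handed in when it is done.

Besides the shell and the picture viewer there is one more tool, called after "Emit:" as name(argument=value, ...) on one line, values as JSON. carry_out: Moves the arm, as the interface text tells. Its arguments: {"type":"object","properties":{"grip":{"type":"array"},"slide":{"type":"array"},"twist":{"type":"array"}},"required":["grip","slide","twist"]}

```bash
ls; mkdir -p pics
cat > h.py <<'E'
import numpy as np, cv2
from rig import bot
def snap(name,fn):
    c=bot.capture(name); np.savez(fn+'.npz',**{k:np.array(v) for k,v in c.items()})
    cv2.imwrite('pics/'+fn+'.png',cv2.cvtColor(c['color'],cv2.COLOR_RGB2BGR)); return c
def load(fn):
    d=np.load(fn+'.npz'); return {k:d[k] for k in d}
def ray(c,u,v):
    K=np.array([[c['fx'],0,c['cx']],[0,c['fy'],c['cy']],[0,0,1.]],float)
    p=cv2.undistortPoints(np.array([[[u,v]]],float),K,np.array([float(c['k1']),0,0,0]),None,None,None) if 0 else None
    xd=(u-c['cx'])/c['fx']; yd=(v-c['cy'])/c['fy']; x,y=xd,yd
    for _ in range(30):
        s=1+c['k1']*(x*x+y*y); x,y=xd/s,yd/s
    return np.array([x,-y,-1.0])
def plane(c,u,v,z):
    R=np.array(c['rotation']);o=np.array(c['position']);d=R@ray(c,u,v)
    return o+d*(z-o[2])/d[2]
def deep(c,u,v):
    R=np.array(c['rotation']);o=np.array(c['position'])
    return o+R@(ray(c,u,v)*float(c['depth'][int(round(v)),int(round(u))]))
def proj(c,P):
    R=np.array(c['rotation']);o=np.array(c['position']);q=R.T@(np.array(P)-o)
    x,y=q[0]/-q[2],-q[1]/-q[2]; s=1+c['k1']*(x*x+y*y)
    return np.array([c['cx']+c['fx']*x*s,c['cy']+c['fy']*y*s])
E
python3 - <<'E'
from h import *
for n in('side','top'):
    c=snap(n,n+'0'); print(n,c['position'],c['rotation'],c['fx'],c['k1'])
s=bot.read_state(); print(s)
E
```

```text
pics
side [1.03191669 0.77586142 0.73271152] [[-0.77917782 -0.3677794   0.50756304]
 [ 0.6267836  -0.46353331  0.62632195]
 [ 0.00492406  0.80614836  0.59169297]] 449.0999124312951 -0.12046936500433367
top [0.36670492 0.05306476 1.0028079 ] [[-7.43273019e-03  9.90857520e-01 -1.34707572e-01]
 [-9.99970463e-01 -7.62849743e-03 -9.37166250e-04]
 [-1.95621459e-03  1.34696628e-01  9.90884954e-01]] 355.40584145106544 -0.05882365693980612
{'time_s': 0.1, 'joint_positions': array([ 5.73227970e+01,  3.02729178e+01,  8.21478441e+01, -1.51448030e-03,
        6.76916854e+01, -1.02256530e+01]), 'qvel': array([ 0.03484861, -0.10505303, -0.24345696, -0.03365269,  0.01054666,
        0.0886068 ]), 'tau': array([-1.77476732e-04, -4.40982485e+01, -1.77150267e+01,  6.34399289e-02,
        5.34471392e-02, -5.67817528e-05]), 'position': array([0.23828993, 0.57707749, 0.22168392]), 'tcp_rot': array([[-9.24206477e-01,  3.81891750e-01, -1.03902067e-03],
       [ 3.81893026e-01,  9.24205033e-01, -1.66515205e-03],
       [ 3.24360305e-04, -1.93573906e-03, -9.99998074e-01]]), 'force': array([-1.02944957, -0.00955579,  0.09170567]), 'moment': array([ 0.00241256,  0.03732596, -0.02247578]), 'opening': 1.0003102323381583}
```

View pics/side0.png

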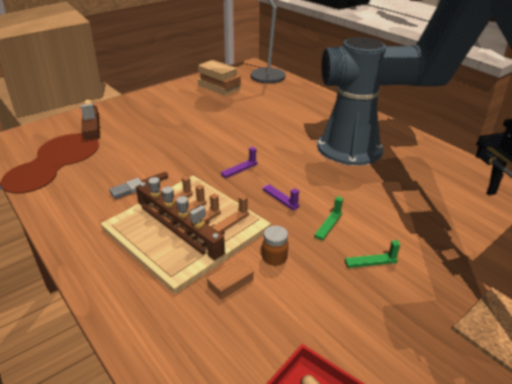

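View pics/top0.png

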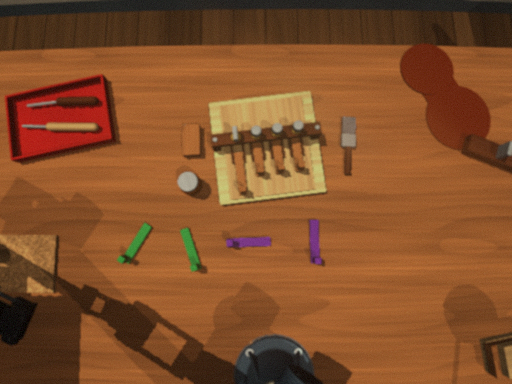

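Run:
```python
from h import *
c=load('top0'); im=cv2.cvtColor(c['color'],cv2.COLOR_RGB2BGR)
cv2.imwrite('pics/t1.png',cv2.resize(im[85:210,200:335],None,fx=5.5,fy=4.8*5.5/4.8*0.85,interpolation=cv2.INTER_CUBIC)) if 0 else cv2.imwrite('pics/t1.png',cv2.resize(im[88:208,203:333],None,fx=5,fy=5,interpolation=cv2.INTER_CUBIC))
c=load('side0'); im=cv2.cvtColor(c['color'],cv2.COLOR_RGB2BGR)
cv2.imwrite('pics/s1.png',cv2.resize(im[170:290,100:260],None,fx=5,fy=5,interpolation=cv2.INTER_CUBIC))
```

```text
(no output)
```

View pics/t1.png

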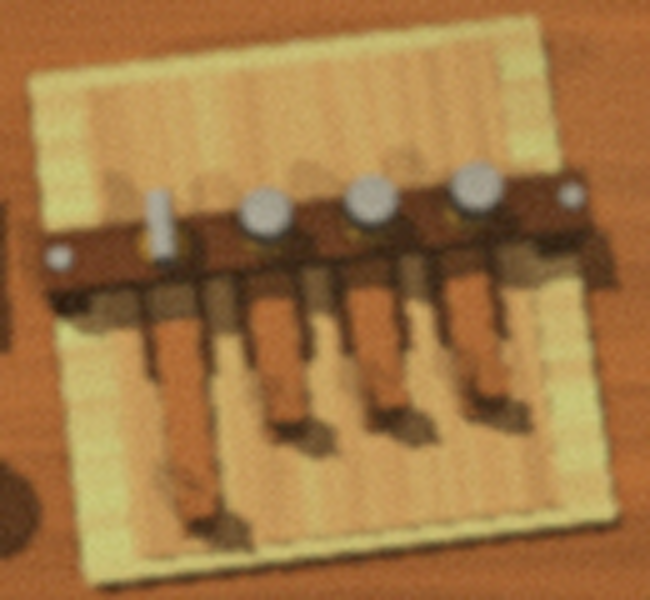

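View pics/s1.png

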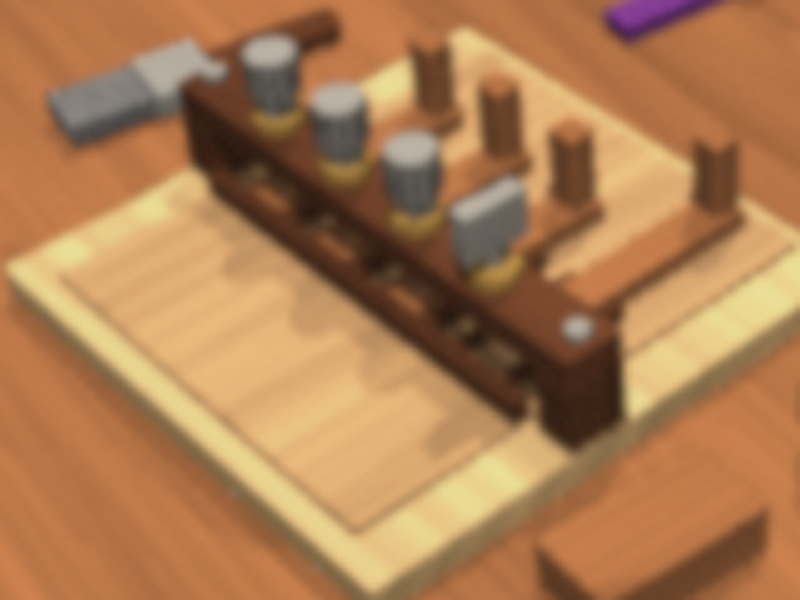

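Run:
```python
from h import *
c=load('top0'); f=lambda u,v:((u+.5)/5-.5+203,(v+.5)/5-.5+88)
C=[plane(c,*f(*p),.02) for p in((30,76),(540,14),(617,518),(88,584))]
C=np.array(C); print(C.round(4), C.mean(0))
for i in range(4): print(np.linalg.norm(C[i]-C[(i+1)%4]))
xa=(C[0]-C[3]+C[1]-C[2])/2; ya=(C[0]-C[1]+C[3]-C[2])/2
print('yaw',np.degrees(np.arctan2(xa[1],xa[0])),np.degrees(np.arctan2(-ya[0],ya[1])))
print('beam bolts',[plane(c,*f(*p),.078).round(4) for p in((60,257),(572,195))])
print('wing top',[plane(c,*f(*p),.121).round(4) for p in((148,192),(168,190),(176,255),(154,260))])
print('rounds',[plane(c,*f(*p),.120).round(4) for p in((266,212),(371,199),(477,187))])
s=load('side0'); g=lambda u,v:((u+.5)/5-.5+100,(v+.5)/5-.5+170)
print('side corners',[plane(s,*g(*p),.02).round(4) for p in((10,268),(372,597),(467,28))])
print('side rounds',[plane(s,*g(*p),.120).round(4) for p in((271,50),(340,99),(412,148))])
print('side bolt',plane(s,*g(577,328),.078))
print('side wing top',[plane(s,*g(*p),.121).round(4) for p in((453,213),(515,178),(524,187),(463,222))])
print('handles',[plane(s,*g(*p),.08).round(4) for p in((432,45),(499,85),(571,130),(716,144))])
```

```text
[[ 0.7583  0.181   0.02  ]
 [ 0.7941 -0.1163  0.02  ]
 [ 0.4969 -0.15    0.02  ]
 [ 0.4622  0.1454  0.02  ]] [0.62788035 0.01500923 0.02      ]
0.2994740759008243
0.299138552028536
0.2975241076928289
0.2982351946187458
yaw 6.654838477171338 6.788755619444963
beam bolts [array([0.6329, 0.156 , 0.078 ]), array([ 0.6654, -0.1202,  0.078 ])]
wing top [array([0.6546, 0.1062, 0.121 ]), array([0.6556, 0.0959, 0.121 ]), array([0.621 , 0.0918, 0.121 ]), array([0.6185, 0.1031, 0.121 ])]
rounds [array([0.6437, 0.0456, 0.12  ]), array([ 0.6503, -0.0085,  0.12  ]), array([ 0.6564, -0.0634,  0.12  ])]
side corners [array([ 0.7932, -0.1141,  0.02  ]), array([0.7612, 0.1828, 0.02  ]), array([ 0.4986, -0.1517,  0.02  ])]
side rounds [array([ 0.6582, -0.0648,  0.12  ]), array([ 0.6523, -0.0085,  0.12  ]), array([0.6459, 0.0452, 0.12  ])]
side bolt [0.63176583 0.1523476  0.078     ]
side wing top [array([0.6573, 0.098 , 0.121 ]), array([0.6222, 0.094 , 0.121 ]), array([0.6227, 0.1019, 0.121 ]), array([0.6572, 0.106 , 0.121 ])]
handles [array([ 0.5661, -0.0716,  0.08  ]), array([ 0.5586, -0.0203,  0.08  ]), array([0.552 , 0.0334, 0.08  ]), array([0.5035, 0.0864, 0.08  ])]
```

The winged clamp is the end one: knob at top px (235,133), and its caul handle at top px (242,190) and side px (243,198). It is the only bar-shaped knob, and its brown caul sticks out about 40 mm further than the three others. The green and purple pieces lie off the press.

Next I turn the tool to the press yaw (6.7°), then travel.

Emit:
carry_out(grip=[-0.17, -0.17, -0.17, -0.17], slide=[[0, 0, 0], [0, 0, 0], [0, 0, 0], [0, 0, 0]], twist=[[0, 0, -0.13], [0, 0, -0.13], [0, 0, -0.13], [0, 0, -0.12]])

```text
time_s: 0.5
position: [0.2373, 0.5756, 0.2192]
tcp_rot: [[-0.991, -0.137, -0.004], [-0.137, 0.991, -0.006], [0.005, -0.005, -1.0]]
force: [0.2, 0.5, -0.7]
opening: 0.72
```

```bash
cat > st.py <<'E'
from h import *
import sys
W=np.array([.6385,.0998]); a=np.radians(6.7); X=np.array([np.cos(a),np.sin(a)]); Y=np.array([-X[1],X[0]])
def go(t):
    s=bot.read_state(); p=s['position'];R=s['tcp_rot']
    print('t',s['time_s'],'pos',p.round(4),'yheading',np.degrees(np.arctan2(R[1,1],R[0,1])).round(2),'tilt',(R.T@[0,0,-1]).round(4),'j6',s['joint_positions'][5].round(1),'open mm',(s['opening']*87).round(1),'F',s['force'].round(2),'M',s['moment'].round(3))
    q=p[:2]-W; print('rel clamp x,y',(q@X*1e3).round(1),(q@Y*1e3).round(1))
    if t is not None: print('tool shift mm',(R.T@(np.array(t)-p)*1e3).round(1))
def clamp(x,y,z): return np.r_[W+x/1e3*X+y/1e3*Y,z]
if __name__=='__main__':
    go(clamp(*map(float,sys.argv[1:4])) if len(sys.argv)>3 else None)
E
python3 st.py -135 1 0.20
```

```text
Traceback (most recent call last):
  File "st.py", line 11, in <module>
    go(clamp(*map(float,sys.argv[1:4])) if len(sys.argv)>3 else None)
    ~~^^^^^^^^^^^^^^^^^^^^^^^^^^^^^^^^^^^^^^^^^^^^^^^^^^^^^^^^^^^^^^^
  File "st.py", line 6, in go
    print('t',s['time_s'],'pos',p.round(4),'yheading',np.degrees(np.arctan2(R[1,1],R[0,1])).round(2),'tilt',(R.T@[0,0,-1]).round(4),'j6',s['joint_positions'][5].round(1),'open mm',(s['opening']*87).round(1),'F',s['force'].round(2),'M',s['moment'].round(3))
                                                                                                                                                                                    ^^^^^^^^^^^^^^^^^^^^^^^
AttributeError: 'float' object has no attribute 'round'
```

```bash
sed -i "s/(s\['opening'\]\*87).round(1)/round(s['opening']*87,1)/" st.py; python3 st.py -135 1 0.20
```

```text
t 0.5 pos [0.2373 0.5756 0.2192] yheading 97.89 tilt [-0.0047  0.0055  1.    ] j6 -40.6 open mm 62.6 F [ 0.23  0.53 -0.69] M [-0.009  0.05   0.025]
rel clamp x,y -342.9 519.4
tool shift mm [-197.2 -522.5   21.2]
```

Emit:
carry_out(grip=[-0.17, -0.17, -0.17, -0.17, -0.17, -0.17, -0.17, -0.17, -0.17, -0.17, -0.17], slide=[[-15, -40, 0], [-15, -40, 0], [-15, -40, 0], [-15, -40, 0], [-15, -40, 0], [-15, -40, 0], [-15, -40, 0], [-15, -40, 0], [-15, -40, 0], [-15, -40, 0], [0, 0, 0]], twist=[[0, 0, 0.02], [0, 0, 0], [0, 0, 0], [0, 0, 0], [0, 0, 0], [0, 0, 0], [0, 0, 0], [0, 0, 0], [0, 0, 0], [0, 0, 0], [0, 0, 0]])

```text
time_s: 1.6
position: [0.441, 0.1842, 0.2166]
tcp_rot: [[-0.992, -0.125, -0.005], [-0.125, 0.992, -0.007], [0.006, -0.007, -1.0]]
force: [1.4, 0.2, 0.0]
opening: 0.414
```

```bash
python3 st.py -135 1 0.20
```

```text
t 1.6 pos [0.441  0.1842 0.2166] yheading 97.18 tilt [-0.0063  0.0066  1.    ] j6 -87.5 open mm 36.0 F [1.37 0.22 0.04] M [ 0.083 -0.005  0.033]
rel clamp x,y -186.3 106.9
tool shift mm [ -50.5 -106.2   17. ]
```

Emit:
carry_out(grip=[-0.17, -0.17, -0.17, -0.17, -0.17], slide=[[-13, -27, 0], [-13, -27, 0], [-12, -26, 0], [-12, -26, 0], [0, 0, 0]], twist=[[-0.007, -0.006, 0.008], [0, 0, 0], [0, 0, 0], [0, 0, 0], [0, 0, 0]])

```text
time_s: 2.1
position: [0.503, 0.0832, 0.215]
tcp_rot: [[-0.993, -0.116, -0.005], [-0.116, 0.993, 0.003], [0.004, 0.003, -1.0]]
force: [-0.0, 0.4, 0.7]
opening: 0.416
```

```bash
python3 st.py -135 1 0.15
python3 - <<'E'
from h import *
c=snap('side','side1'); im=cv2.cvtColor(c['color'],cv2.COLOR_RGB2BGR)
cv2.imwrite('pics/s2.png',cv2.resize(im[130:280,120:320],None,fx=4,fy=4,interpolation=cv2.INTER_CUBIC))
E
```

```text
t 2.1 pos [0.503  0.0832 0.215 ] yheading 96.65 tilt [-0.0043 -0.0033  1.    ] j6 -100.0 open mm 36.2 F [-0.02  0.36  0.68] M [ 0.1   -0.027 -0.018]
rel clamp x,y -136.5 -0.6
tool shift mm [-1.8  1.4 65. ]
```

View pics/s2.png

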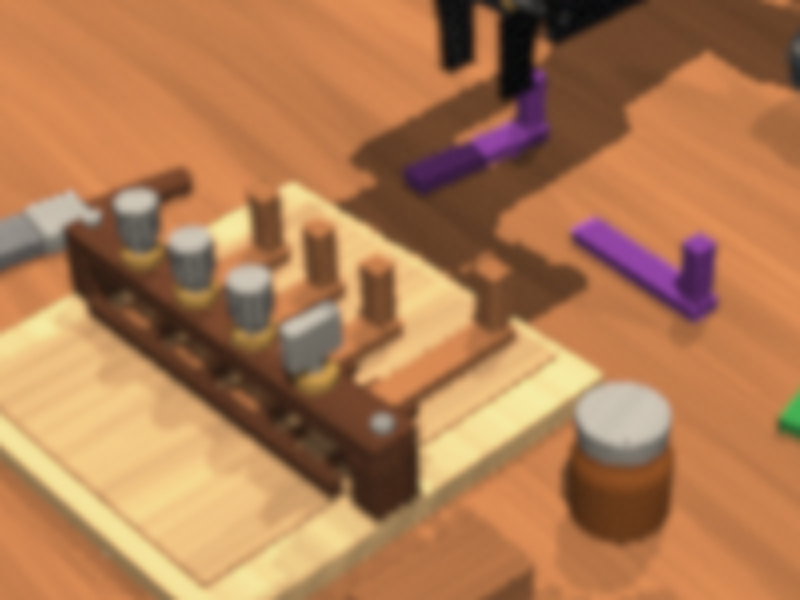

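Emit:
carry_out(grip=[-0.17, -0.17, -0.17, -0.17, -0.17], slide=[[-1, 1, 30], [-1, 0, 30], [0, 0, 30], [0, 0, 20], [0, 0, 0]], twist=[[0.003, -0.004, 0], [0, 0, 0], [0, 0, 0], [0, 0, 0], [0, 0, 0]])

```text
time_s: 2.65
position: [0.4991, 0.0931, 0.1023]
tcp_rot: [[-0.993, -0.121, -0.004], [-0.121, 0.993, 0.004], [0.004, 0.005, -1.0]]
force: [-0.6, -0.4, -0.7]
opening: 0.415
```

```bash
python3 st.py -135 1 0.043
python3 - <<'E'
from h import *
c=snap('side','side1'); im=cv2.cvtColor(c['color'],cv2.COLOR_RGB2BGR)
cv2.imwrite('pics/s3.png',cv2.resize(im[130:280,120:320],None,fx=4,fy=4,interpolation=cv2.INTER_CUBIC))
E
```

```text
t 2.65 pos [0.4991 0.0931 0.1023] yheading 96.92 tilt [-0.0036 -0.0048  1.    ] j6 -99.4 open mm 36.1 F [-0.64 -0.39 -0.73] M [-0.015 -0.019  0.034]
rel clamp x,y -139.3 9.6
tool shift mm [-4.5 -8.9 59.2]
```

View pics/s3.png

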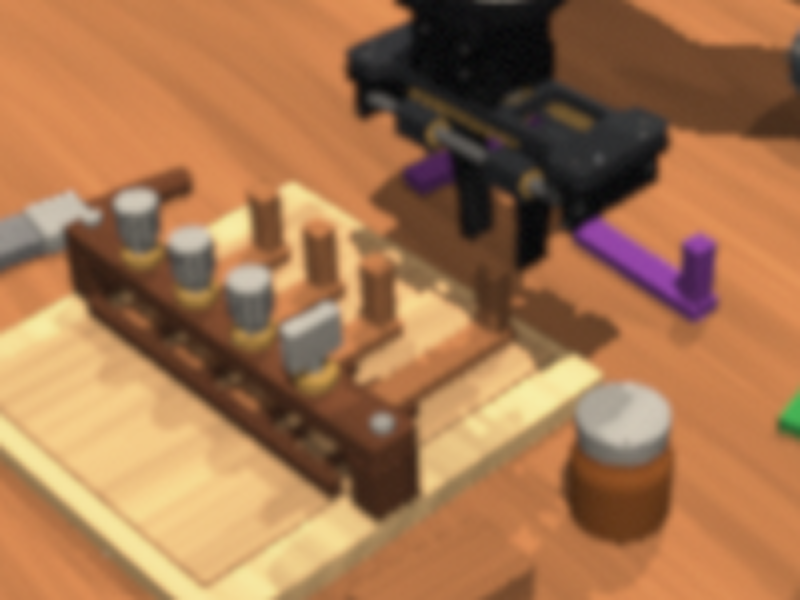

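Emit:
carry_out(grip=[-0.17, -0.17, -0.17, -0.17], slide=[[-4, -9, 0], [0, 0, 0], [0, 0, 0], [0, 0, 0]], twist=[[0, 0, 0.004], [0, 0, 0], [0, 0, 0], [0, 0, 0]])

```text
time_s: 3.1
position: [0.5071, 0.0855, 0.1071]
tcp_rot: [[-0.993, -0.118, 0.004], [-0.118, 0.993, 0.004], [-0.005, 0.004, -1.0]]
force: [0.2, 0.0, 0.2]
opening: 0.415
```

```bash
python3 st.py -135 1 0.043
```

```text
t 3.1 pos [0.5071 0.0855 0.1071] yheading 96.8 tilt [ 0.0047 -0.0037  1.    ] j6 -100.1 open mm 36.1 F [0.24 0.02 0.25] M [0.045 0.025 0.007]
rel clamp x,y -132.2 1.1
tool shift mm [ 3.1 -0.3 64.1]
```

Emit:
carry_out(grip=[-0.17, -0.17, -0.17], slide=[[3, 0, 10], [0, 0, 0], [0, 0, 0]], twist=[[0, 0, 0], [0, 0, 0], [0, 0, 0]])

```text
time_s: 3.4
position: [0.5044, 0.085, 0.0974]
tcp_rot: [[-0.993, -0.118, 0.006], [-0.118, 0.993, 0.004], [-0.007, 0.003, -1.0]]
force: [-0.0, -1.0, -0.2]
opening: 0.413
```

```bash
python3 st.py -135 1 0.043;python3 st.py -135 1 0.043
```

```text
t 3.4 pos [0.5044 0.085  0.0974] yheading 96.77 tilt [ 0.0069 -0.0034  1.    ] j6 -100.2 open mm 35.9 F [-0.04 -0.97 -0.22] M [ 0.053 -0.018  0.028]
rel clamp x,y -134.9 0.9
tool shift mm [ 0.5 -0.1 54.4]
t 3.4 pos [0.5044 0.085  0.0974] yheading 96.77 tilt [ 0.0069 -0.0034  1.    ] j6 -100.2 open mm 35.9 F [-0.04 -0.97 -0.22] M [ 0.053 -0.018  0.028]
rel clamp x,y -134.9 0.9
tool shift mm [ 0.5 -0.1 54.4]
```

Settled well. I'll descend in moderate steps.

Emit:
carry_out(grip=[-0.17, -0.17, -0.17, -0.17, -0.17, -0.17, -0.17], slide=[[0, 0, 10], [0, 0, 12], [0, 0, 12], [0, 0, 10], [0, 0, 5], [0, 0, 0], [0, 0, 0]], twist=[[0.003, 0.007, 0], [0, 0, 0], [0, 0, 0], [0, 0, 0], [0, 0, 0], [0, 0, 0], [0, 0, 0]])

```text
time_s: 4.1
position: [0.5036, 0.0851, 0.0425]
tcp_rot: [[-0.993, -0.118, -0.004], [-0.118, 0.993, 0.0], [0.004, 0.001, -1.0]]
force: [-0.7, -0.4, -0.2]
opening: 0.416
```

```bash
python3 st.py -135 1 0.043
python3 - <<'E'
from h import *
c=snap('side','side1'); im=cv2.cvtColor(c['color'],cv2.COLOR_RGB2BGR)
cv2.imwrite('pics/s4.png',cv2.resize(im[130:280,120:320],None,fx=4,fy=4,interpolation=cv2.INTER_CUBIC))
E
```

```text
t 4.1 pos [0.5036 0.0851 0.0425] yheading 96.76 tilt [-3.9e-03 -7.0e-04  1.0e+00] j6 -99.7 open mm 36.2 F [-0.67 -0.35 -0.21] M [ 0.021 -0.031 -0.007]
rel clamp x,y -135.7 1.1
tool shift mm [-0.7 -0.1 -0.5]
```

View pics/s4.png

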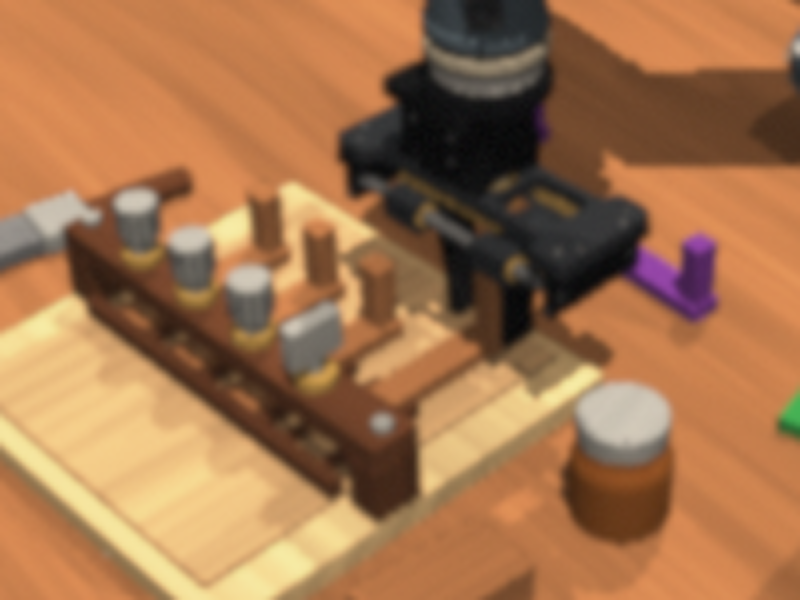

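The handle (490,310) stands between the fingers. I'll close on it.

Emit:
carry_out(grip=[-1, -1, -1, -1, -1], slide=[[0, 0, 0], [0, 0, 0], [0, 0, 0], [0, 0, 0], [0, 0, 0]], twist=[[0, 0, 0], [0, 0, 0], [0, 0, 0], [0, 0, 0], [0, 0, 0]])

```text
time_s: 4.65
position: [0.5044, 0.085, 0.044]
tcp_rot: [[-0.993, -0.118, -0.001], [-0.118, 0.993, -0.0], [0.001, 0.0, -1.0]]
force: [0.2, 0.2, -0.7]
opening: 0.201
```

```bash
python3 st.py -95 0 0.043
```

```text
t 4.65 pos [0.5044 0.085  0.044 ] yheading 96.77 tilt [-1.e-03 -1.e-04  1.e+00] j6 -99.7 open mm 17.5 F [ 0.25  0.21 -0.66] M [0.064 0.031 0.037]
rel clamp x,y -134.9 1.0
tool shift mm [-39.9  -1.    0.9]
```

Emit:
carry_out(grip=[-1, -1, -1, -1, -1, -1, -1, -1], slide=[[-4, 0, 0], [-5, 0, 0], [-5, 0, 0], [-5, 0, 0], [-5, 0, 0], [-5, 0, 0], [-4, 0, 0], [0, 0, 0]], twist=[[0, 0, 0], [0, 0, 0], [0, 0, 0], [0, 0, 0], [0, 0, 0], [0, 0, 0], [0, 0, 0], [0, 0, 0]])

```text
time_s: 5.45
position: [0.5405, 0.0892, 0.0437]
tcp_rot: [[-0.993, -0.118, -0.001], [-0.118, 0.993, -0.0], [0.001, -0.0, -1.0]]
force: [0.1, -0.1, -1.2]
opening: 0.204
```

```bash
python3 st.py -95 0 0.043
```

```text
t 5.45 pos [0.5405 0.0892 0.0437] yheading 96.78 tilt [-9.e-04  0.e+00  1.e+00] j6 -99.1 open mm 17.7 F [ 0.06 -0.12 -1.17] M [ 0.005 -0.051  0.018]
rel clamp x,y -98.5 0.9
tool shift mm [-3.5 -0.9  0.7]
```

Emit:
carry_out(grip=[-1, -1, -1], slide=[[-2, 0, 0], [-2, 0, 0], [-2, 0, 0]], twist=[[0, 0, 0], [0, 0, 0], [0, 0, 0]])

```text
time_s: 5.75
position: [0.5452, 0.0898, 0.0437]
tcp_rot: [[-0.993, -0.118, -0.004], [-0.118, 0.993, -0.0], [0.004, 0.0, -1.0]]
force: [-1.1, -1.2, 1.8]
opening: 0.201
```

```bash
python3 st.py -95 0 0.043
```

```text
t 5.75 pos [0.5452 0.0898 0.0437] yheading 96.79 tilt [-0.0042 -0.      1.    ] j6 -99.0 open mm 17.5 F [-1.12 -1.17  1.84] M [-0.09   0.132 -0.024]
rel clamp x,y -93.9 0.9
tool shift mm [ 1.1 -0.9  0.7]
```

Emit:
carry_out(grip=[-1, -1], slide=[[-3, 0, 0], [-3, 0, 0]], twist=[[0, 0, 0], [0, 0, 0]])

```text
time_s: 5.95
position: [0.5498, 0.0902, 0.0437]
tcp_rot: [[-0.993, -0.119, -0.008], [-0.119, 0.993, -0.001], [0.008, -0.0, -1.0]]
force: [-6.0, -3.2, 4.7]
opening: 0.199
```

```bash
python3 st.py -95 0 0.043
```

```text
t 5.95 pos [0.5498 0.0902 0.0437] yheading 96.81 tilt [-0.0079  0.      1.    ] j6 -98.9 open mm 17.3 F [-5.98 -3.25  4.65] M [-0.433  1.051 -0.02 ]
rel clamp x,y -89.2 0.8
tool shift mm [ 5.8 -0.8  0.8]
```

Emit:
carry_out(grip=[-1, -1], slide=[[-3, 0, 0], [0, 0, 0]], twist=[[0, 0, 0], [0, 0, 0]])

```text
time_s: 6.15
position: [0.5497, 0.0901, 0.0438]
tcp_rot: [[-0.993, -0.119, -0.015], [-0.119, 0.993, -0.002], [0.015, -0.0, -1.0]]
force: [-0.4, -0.2, 1.1]
opening: 0.204
```

```bash
python3 st.py -95 0 0.043;  python3 - <<'E'
from h import *
c=snap('side','side2'); im=cv2.cvtColor(c['color'],cv2.COLOR_RGB2BGR)
cv2.imwrite('pics/s5.png',cv2.resize(im[160:260,140:270],None,fx=6,fy=6,interpolation=cv2.INTER_CUBIC))
c=snap('top','top2'); im=cv2.cvtColor(c['color'],cv2.COLOR_RGB2BGR)
cv2.imwrite('pics/t5.png',cv2.resize(im[88:208,203:333],None,fx=5,fy=5,interpolation=cv2.INTER_CUBIC))
E
```

```text
t 6.15 pos [0.5497 0.0901 0.0438] yheading 96.84 tilt [-1.540e-02  1.000e-04  9.999e-01] j6 -98.8 open mm 17.8 F [-0.35 -0.18  1.13] M [-0.065 -0.205 -0.053]
rel clamp x,y -89.3 0.7
tool shift mm [ 5.7 -0.7  0.9]
```

View pics/s5.png

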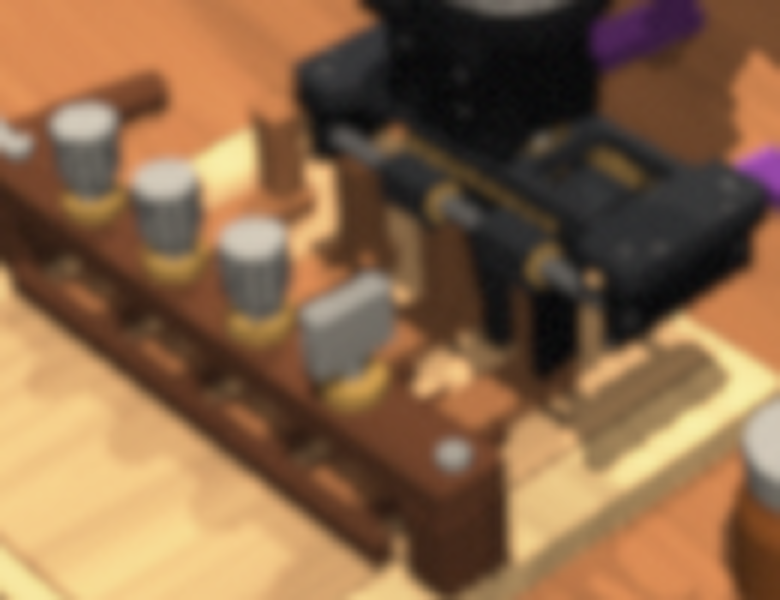

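View pics/t5.png

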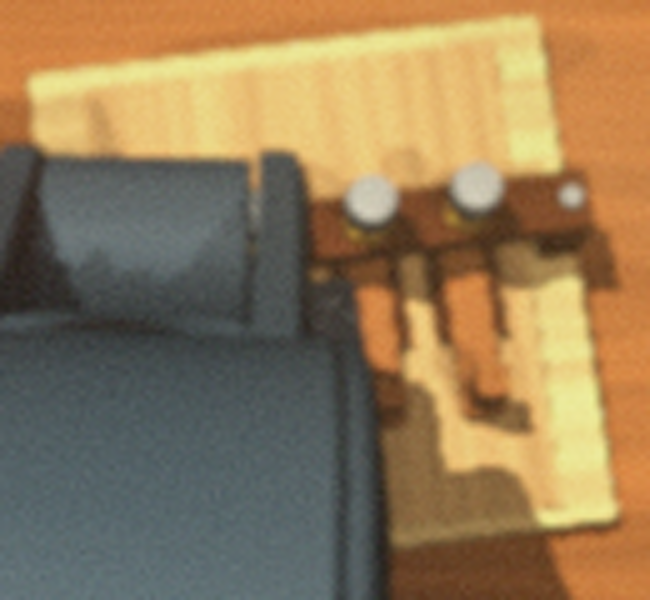

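Emit:
carry_out(grip=[-1], slide=[[-6, 0, 0]], twist=[[0, -0.01, 0]])

```text
time_s: 6.35
position: [0.5499, 0.0903, 0.0436]
tcp_rot: [[-0.993, -0.12, -0.018], [-0.12, 0.993, -0.002], [0.019, 0.0, -1.0]]
force: [-16.1, -7.6, 16.6]
opening: 0.202
```

```bash
python3 st.py -95 0 0.043
```

```text
t 6.35 pos [0.5499 0.0903 0.0436] yheading 96.92 tilt [-1.860e-02 -3.000e-04  9.998e-01] j6 -98.8 open mm 17.6 F [-16.08  -7.55  16.62] M [-1.287  2.772 -0.112]
rel clamp x,y -89.1 0.9
tool shift mm [ 5.9 -0.9  0.7]
```

Solid stop: 16 N and no movement. I'll relax, open a little and lift.

Emit:
carry_out(grip=[-1, -0.35, -0.35, -0.35, -0.35], slide=[[0, 0, 0], [0, 0, 0], [0, 0, 0], [0, 0, 0], [0, 0, 0]], twist=[[0, 0, 0], [0, 0, 0], [0, 0, 0], [0, 0, 0], [0, 0, 0]])

```text
time_s: 6.85
position: [0.5534, 0.0909, 0.0439]
tcp_rot: [[-0.993, -0.12, -0.011], [-0.12, 0.993, -0.001], [0.011, 0.0, -1.0]]
force: [0.2, 1.0, -0.2]
opening: 0.319
```

```bash
python3 st.py -95 0 0.043
```

```text
t 6.85 pos [0.5534 0.0909 0.0439] yheading 96.89 tilt [-1.130e-02 -4.000e-04  9.999e-01] j6 -98.8 open mm 27.8 F [ 0.23  1.04 -0.15] M [ 0.041 -0.007  0.001]
rel clamp x,y -85.6 1.0
tool shift mm [ 9.4 -1.   1. ]
```

Emit:
carry_out(grip=[-0.35, -0.35, -0.35, -0.35, -0.35, -0.35, -0.35, -0.35], slide=[[0, 0, -8], [0, 0, -15], [0, 0, -20], [0, 0, -25], [0, 0, -25], [0, 0, -25], [0, 0, -15], [0, 0, 0]], twist=[[0, 0, 0], [0, 0, 0], [0, 0, 0], [0, -0.01, 0], [0, 0, 0], [0, 0, 0], [0, 0, 0], [0, 0, 0]])

```text
time_s: 7.65
position: [0.5554, 0.0916, 0.1846]
tcp_rot: [[-0.993, -0.121, 0.002], [-0.121, 0.993, 0.001], [-0.002, 0.001, -1.0]]
force: [0.5, -0.1, -0.4]
opening: 0.327
```

```bash
python3 st.py 0 0 0.18;  python3 - <<'E'
from h import *
c=snap('side','side3'); im=cv2.cvtColor(c['color'],cv2.COLOR_RGB2BGR)
cv2.imwrite('pics/s6.png',cv2.resize(im[170:290,100:260],None,fx=5,fy=5,interpolation=cv2.INTER_CUBIC))
E
```

```text
t 7.65 pos [0.5554 0.0916 0.1846] yheading 96.93 tilt [ 1.9e-03 -8.0e-04  1.0e+00] j6 -99.0 open mm 28.5 F [ 0.48 -0.12 -0.36] M [ 0.051  0.015 -0.005]
rel clamp x,y -83.4 1.6
tool shift mm [-83.4  -1.9   4.8]
```

View pics/s6.png

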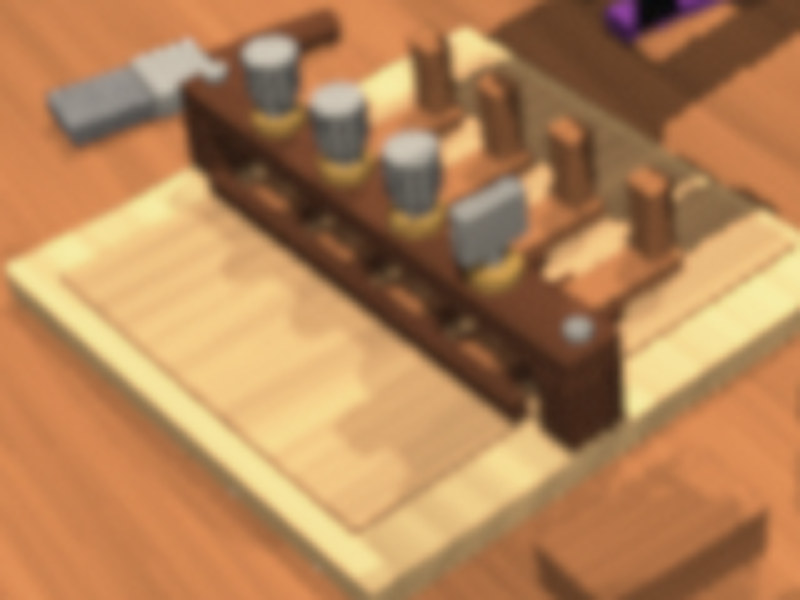

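Run:
```python
from st import *
s=load('side3'); g=lambda u,v:((u+.5)/5-.5+100,(v+.5)/5-.5+170)
for p in((430,42),(498,84),(570,130),(652,178)):
    q=plane(s,*g(*p),.08)[:2]-W; print(q@X*1e3,q@Y*1e3)
```

```text
-92.87430086868453 -164.7077882199593
-93.53416967311517 -110.96511123940385
-93.33789374876028 -56.2072526329971
-95.41696692270745 0.03028660311993863
```

Run:
```python
from h import *
c=load('side3'); im=cv2.cvtColor(c['color'],cv2.COLOR_RGB2BGR)
cv2.imwrite('pics/s7.png',cv2.resize(im[172:225,180:242],None,fx=11,fy=11,interpolation=cv2.INTER_CUBIC))
```

```text
(no output)
```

View pics/s7.png

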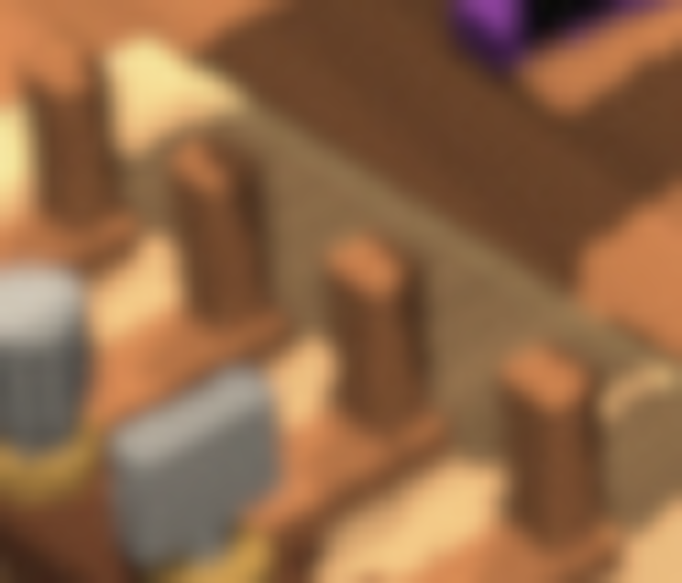

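The four handle-foot corners lie evenly along one line, at crop px (75,222), (225,322), (385,430) and (557,548), so the caul is home. Next is the knob.

Emit:
carry_out(grip=[-0.3, -0.3, -0.3, -0.3, -0.3, -0.3, -0.3], slide=[[-15, 0, 0], [-20, -1, 0], [-20, 0, 0], [-15, 0, 0], [-8, 0, 0], [0, 0, 0], [0, 0, 0]], twist=[[0, 0, 0.004], [0, 0, 0], [0, 0, 0], [0, 0, 0], [0, 0, 0], [0, 0, 0], [0, 0, 0]])

```text
time_s: 8.4
position: [0.6285, 0.1004, 0.1755]
tcp_rot: [[-0.993, -0.117, -0.016], [-0.117, 0.993, 0.002], [0.015, 0.003, -1.0]]
force: [0.2, 0.2, -0.2]
opening: 0.349
```

```bash
python3 st.py 0 0 0.14
```

```text
t 8.4 pos [0.6285 0.1004 0.1755] yheading 96.69 tilt [-0.0154 -0.0035  0.9999] j6 -97.7 open mm 30.3 F [ 0.16  0.18 -0.21] M [ 0.093  0.001 -0.005]
rel clamp x,y -9.9 1.8
tool shift mm [-10.4  -1.9  35.4]
```

Emit:
carry_out(grip=[-0.3, -0.3, -0.3, -0.3, -0.3, -0.3], slide=[[-7, -1, 8], [-2, -1, 10], [0, 0, 12], [0, 0, 5], [0, 0, 0], [0, 0, 0]], twist=[[0.003, -0.015, 0], [0, 0, 0], [0, 0, 0], [0, 0, 0], [0, 0, 0], [0, 0, 0]])

```text
time_s: 9.0
position: [0.6345, 0.0993, 0.1356]
tcp_rot: [[-0.993, -0.116, -0.005], [-0.116, 0.993, 0.0], [0.005, 0.001, -1.0]]
force: [-0.5, -0.8, -0.1]
opening: 0.353
```

```bash
python3 st.py 0 0 0.092
```

```text
t 9.0 pos [0.6345 0.0993 0.1356] yheading 96.68 tilt [-0.005 -0.001  1.   ] j6 -97.8 open mm 30.7 F [-0.49 -0.82 -0.1 ] M [ 0.045 -0.005 -0.002]
rel clamp x,y -4.0 0.0
tool shift mm [-4.3 -0.  43.6]
```

Emit:
carry_out(grip=[-0.3, -0.3, -0.3, -0.3], slide=[[-4, 0, 3], [0, 0, 3], [0, 0, 0], [0, 0, 0]], twist=[[0, -0.005, 0], [0, 0, 0], [0, 0, 0], [0, 0, 0]])

```text
time_s: 9.4
position: [0.6396, 0.0999, 0.1301]
tcp_rot: [[-0.993, -0.116, 0.003], [-0.116, 0.993, 0.001], [-0.003, 0.001, -1.0]]
force: [-0.0, 0.2, -0.1]
opening: 0.349
```

```bash
python3 st.py 0 0 0.092;  python3 - <<'E'
from h import *
c=snap('side','side3'); im=cv2.cvtColor(c['color'],cv2.COLOR_RGB2BGR)
cv2.imwrite('pics/s8.png',cv2.resize(im[140:260,120:260],None,fx=5,fy=5,interpolation=cv2.INTER_CUBIC))
E
```

```text
t 9.4 pos [0.6396 0.0999 0.1301] yheading 96.69 tilt [ 2.6e-03 -7.0e-04  1.0e+00] j6 -97.7 open mm 30.4 F [-0.04  0.24 -0.15] M [ 0.049  0.022 -0.02 ]
rel clamp x,y 1.1 -0.1
tool shift mm [ 1.2  0.  38.1]
```

View pics/s8.png

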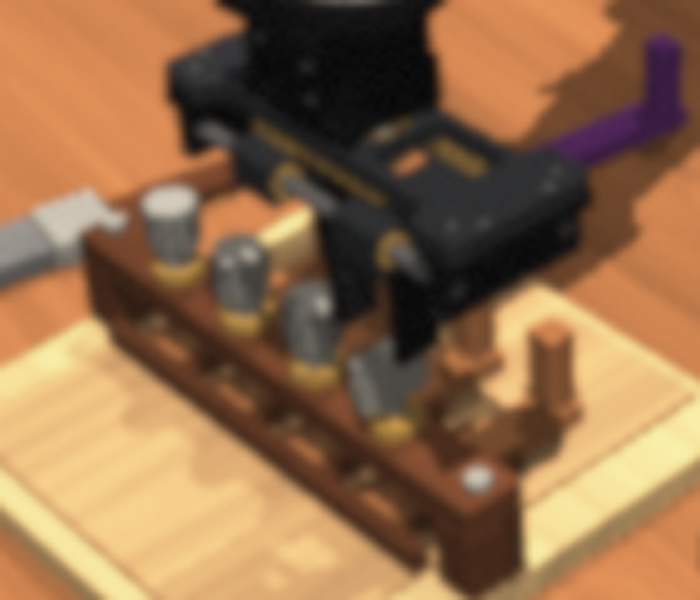

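Emit:
carry_out(grip=[-0.3, -0.3, -0.3, -0.3, -0.3, -0.3], slide=[[1, 0, 5], [0, 0, 5], [0, 0, 5], [0, 0, 3], [0, 0, 0], [0, 0, 0]], twist=[[0, 0, 0], [0, 0, 0], [0, 0, 0], [0, 0, 0], [0, 0, 0], [0, 0, 0]])

```text
time_s: 10.05
position: [0.6382, 0.0998, 0.1103]
tcp_rot: [[-0.993, -0.116, 0.002], [-0.116, 0.993, 0.001], [-0.002, 0.001, -1.0]]
force: [0.7, 0.8, 0.4]
opening: 0.351
```

```bash
python3 st.py 0 0 0.092
```

```text
t 10.05 pos [0.6382 0.0998 0.1103] yheading 96.69 tilt [ 2.e-03 -7.e-04  1.e+00] j6 -97.8 open mm 30.6 F [0.67 0.75 0.36] M [0.081 0.051 0.011]
rel clamp x,y -0.3 0.0
tool shift mm [-0.2 -0.  18.3]
```

Emit:
carry_out(grip=[-0.3, -0.3, -0.3, -0.3, -0.3, -0.3], slide=[[0, 0, 5], [0, 0, 5], [0, 0, 5], [0, 0, 2], [0, 0, 0], [0, 0, 0]], twist=[[0, 0, 0], [0, 0, 0], [0, 0, 0], [0, 0, 0], [0, 0, 0], [0, 0, 0]])

```text
time_s: 10.65
position: [0.6384, 0.0998, 0.0918]
tcp_rot: [[-0.993, -0.116, 0.002], [-0.116, 0.993, 0.001], [-0.002, 0.001, -1.0]]
force: [-0.6, 0.8, 0.3]
opening: 0.35
```

```bash
python3 st.py 0 0 0.092
```

```text
t 10.65 pos [0.6384 0.0998 0.0918] yheading 96.69 tilt [ 2.1e-03 -7.0e-04  1.0e+00] j6 -97.8 open mm 30.5 F [-0.61  0.8   0.32] M [ 0.052 -0.003  0.004]
rel clamp x,y -0.1 -0.0
tool shift mm [-0.1  0.  -0.2]
```

Emit:
carry_out(grip=[-1, -1, -1, -1, -1], slide=[[0, 0, 0], [0, 0, 0], [0, 0, 0], [0, 0, 0], [0, 0, 0]], twist=[[0, 0, 0], [0, 0, 0], [0, 0, 0], [0, 0, 0], [0, 0, 0]])

```text
time_s: 11.15
position: [0.6388, 0.0985, 0.0921]
tcp_rot: [[-0.993, -0.115, 0.003], [-0.115, 0.993, -0.001], [-0.003, -0.001, -1.0]]
force: [-0.4, 0.5, -0.9]
opening: 0.137
```

```bash
python3 st.py 0 0 0.092
```

```text
t 11.15 pos [0.6388 0.0985 0.0921] yheading 96.6 tilt [2.8e-03 9.0e-04 1.0e+00] j6 -97.7 open mm 11.9 F [-0.36  0.45 -0.87] M [ 0.198  0.037 -0.217]
rel clamp x,y 0.1 -1.4
tool shift mm [0.1 1.4 0.1]
```

Emit:
carry_out(grip=[-1, -1, -1], slide=[[0, 0, 0], [0, 0, 0], [0, 0, 0]], twist=[[0, 0, 0.04], [0, 0, 0.04], [0, 0, 0.04]])

```text
time_s: 11.45
position: [0.6389, 0.0985, 0.0921]
tcp_rot: [[-1.0, 0.005, 0.003], [0.005, 1.0, -0.001], [-0.003, -0.001, -1.0]]
force: [0.7, -1.1, -0.8]
opening: 0.133
```

```bash
python3 st.py 0 -1.4 0.092
```

```text
t 11.45 pos [0.6389 0.0985 0.0921] yheading 89.69 tilt [3.2e-03 9.0e-04 1.0e+00] j6 -90.8 open mm 11.6 F [ 0.7  -1.09 -0.77] M [-0.072 -0.021  0.203]
rel clamp x,y 0.2 -1.3
tool shift mm [ 0.2 -0.1  0.1]
```

Emit:
carry_out(grip=[-1, -1], slide=[[0, 0, 0], [0, 0, 0]], twist=[[0, 0, 0.04], [0, 0, 0.04]])

```text
time_s: 11.65
position: [0.6388, 0.0984, 0.0921]
tcp_rot: [[-0.996, 0.085, 0.003], [0.085, 0.996, -0.002], [-0.003, -0.001, -1.0]]
force: [0.7, -0.8, -0.6]
opening: 0.138
```

```bash
cat > m.py <<'E'
from h import *
s=bot.read_state();R=s['tcp_rot'];h=np.arctan2(R[1,1],R[0,1])
t=np.radians(96.6)-h
try: prev=open('log.txt').read()
except: prev=''
l='t %.2f turn %.4f Mz %.3f F %s tau6 %.3f open %.1f xy %s'%(s['time_s'],t,s['moment'][2],s['force'].round(1),s['tau'][5],s['opening']*87,s['position'].round(4))
open('log.txt','a').write(l+'\n'); print(l)
E
python3 m.py
```

```text
t 11.65 turn 0.2008 Mz 0.227 F [ 0.7 -0.8 -0.6] tau6 -0.020 open 12.0 xy [0.6388 0.0984 0.0921]
```

Emit:
carry_out(grip=[-1], slide=[[0, 0, 0]], twist=[[0, 0, 0.04]])

```text
time_s: 11.75
position: [0.6388, 0.0984, 0.0921]
tcp_rot: [[-0.992, 0.125, 0.003], [0.125, 0.992, -0.002], [-0.003, -0.002, -1.0]]
force: [0.1, -1.7, -0.7]
opening: 0.141
```

```bash
python3 m.py
```

```text
t 11.75 turn 0.2410 Mz 0.243 F [ 0.1 -1.7 -0.7] tau6 -0.020 open 12.2 xy [0.6388 0.0984 0.0921]
```

Emit:
carry_out(grip=[-1], slide=[[0, 0, 0]], twist=[[0, 0, 0.04]])

```text
time_s: 11.85
position: [0.6389, 0.0984, 0.0921]
tcp_rot: [[-0.986, 0.165, 0.003], [0.165, 0.986, -0.002], [-0.004, -0.002, -1.0]]
force: [0.6, -2.7, -1.8]
opening: 0.136
```

```bash
python3 m.py
```

```text
t 11.85 turn 0.2810 Mz 0.223 F [ 0.6 -2.7 -1.8] tau6 -0.020 open 11.8 xy [0.6389 0.0984 0.0921]
```

Emit:
carry_out(grip=[-1], slide=[[0, 0, 0]], twist=[[0, 0, 0.04]])

```text
time_s: 11.95
position: [0.6388, 0.0984, 0.0921]
tcp_rot: [[-0.979, 0.204, 0.003], [0.204, 0.979, -0.003], [-0.004, -0.002, -1.0]]
force: [0.1, -1.6, -0.9]
opening: 0.134
```

```bash
python3 m.py
```

```text
t 11.95 turn 0.3211 Mz 0.223 F [ 0.1 -1.6 -0.9] tau6 -0.020 open 11.6 xy [0.6388 0.0984 0.0921]
```

Emit:
carry_out(grip=[-1], slide=[[0, 0, 0]], twist=[[0, 0, 0.04]])

```text
time_s: 12.05
position: [0.6389, 0.0984, 0.0921]
tcp_rot: [[-0.97, 0.244, 0.003], [0.244, 0.97, -0.003], [-0.004, -0.002, -1.0]]
force: [-0.1, -1.0, -0.1]
opening: 0.134
```

```bash
python3 m.py
```

```text
t 12.05 turn 0.3613 Mz 0.242 F [-0.1 -1.  -0.1] tau6 -0.020 open 11.7 xy [0.6389 0.0984 0.0921]
```

Emit:
carry_out(grip=[-1], slide=[[0, 0, 0]], twist=[[0, 0, 0.04]])

```text
time_s: 12.15
position: [0.6389, 0.0984, 0.0921]
tcp_rot: [[-0.959, 0.282, 0.003], [0.282, 0.959, -0.003], [-0.004, -0.002, -1.0]]
force: [0.1, -1.1, -0.7]
opening: 0.134
```

```bash
python3 m.py
```

```text
t 12.15 turn 0.4014 Mz 0.220 F [ 0.1 -1.1 -0.7] tau6 -0.020 open 11.7 xy [0.6389 0.0984 0.0921]
```

Emit:
carry_out(grip=[-1], slide=[[0, 0, 0]], twist=[[0, 0, 0.04]])

```text
time_s: 12.25
position: [0.6388, 0.0983, 0.0921]
tcp_rot: [[-0.947, 0.321, 0.003], [0.321, 0.947, -0.004], [-0.004, -0.002, -1.0]]
force: [0.1, -1.3, 0.2]
opening: 0.135
```

```bash
python3 m.py
```

```text
t 12.25 turn 0.4416 Mz 0.206 F [ 0.1 -1.3  0.2] tau6 -0.020 open 11.8 xy [0.6388 0.0983 0.0921]
```

Emit:
carry_out(grip=[-1], slide=[[0, 0, 0]], twist=[[0, 0, 0.04]])

```text
time_s: 12.35
position: [0.6388, 0.0983, 0.0921]
tcp_rot: [[-0.934, 0.358, 0.003], [0.358, 0.934, -0.004], [-0.005, -0.002, -1.0]]
force: [-0.1, -1.7, -0.5]
opening: 0.135
```

```bash
python3 m.py
```

```text
t 12.35 turn 0.4817 Mz 0.222 F [-0.1 -1.7 -0.5] tau6 -0.020 open 11.7 xy [0.6388 0.0983 0.0921]
```

Emit:
carry_out(grip=[-1], slide=[[0, 0, 0]], twist=[[0, 0, 0.04]])

```text
time_s: 12.45
position: [0.6388, 0.0983, 0.0921]
tcp_rot: [[-0.918, 0.396, 0.003], [0.396, 0.918, -0.004], [-0.005, -0.002, -1.0]]
force: [0.2, -1.5, -1.1]
opening: 0.135
```

```bash
python3 m.py
```

```text
t 12.45 turn 0.5219 Mz 0.233 F [ 0.2 -1.5 -1.1] tau6 -0.020 open 11.7 xy [0.6388 0.0983 0.0921]
```

Emit:
carry_out(grip=[-1], slide=[[0, 0, 0]], twist=[[0, 0, 0.04]])

```text
time_s: 12.55
position: [0.6388, 0.0983, 0.0921]
tcp_rot: [[-0.902, 0.432, 0.004], [0.432, 0.902, -0.004], [-0.005, -0.002, -1.0]]
force: [0.4, -1.6, -0.3]
opening: 0.134
```

```bash
python3 m.py
```

```text
t 12.55 turn 0.5620 Mz 0.264 F [ 0.4 -1.6 -0.3] tau6 -0.020 open 11.7 xy [0.6388 0.0983 0.0921]
```

Emit:
carry_out(grip=[-1], slide=[[0, 0, 0]], twist=[[0, 0, 0.03]])

```text
time_s: 12.65
position: [0.6388, 0.0983, 0.0921]
tcp_rot: [[-0.888, 0.459, 0.004], [0.459, 0.888, -0.005], [-0.005, -0.003, -1.0]]
force: [-0.6, -1.5, -1.4]
opening: 0.135
```

```bash
python3 m.py
```

```text
t 12.65 turn 0.5921 Mz 0.231 F [-0.6 -1.5 -1.4] tau6 0.074 open 11.8 xy [0.6388 0.0983 0.0921]
```

Emit:
carry_out(grip=[-1], slide=[[0, 0, 0]], twist=[[0, 0, 0.03]])

```text
time_s: 12.75
position: [0.6388, 0.0983, 0.0921]
tcp_rot: [[-0.874, 0.485, 0.004], [0.485, 0.874, -0.005], [-0.006, -0.003, -1.0]]
force: [0.4, -1.5, -0.5]
opening: 0.132
```

```bash
python3 m.py
```

```text
t 12.75 turn 0.6218 Mz 0.239 F [ 0.4 -1.5 -0.5] tau6 0.049 open 11.5 xy [0.6388 0.0983 0.0921]
```

Emit:
carry_out(grip=[-1], slide=[[0, 0, 0]], twist=[[0, 0, 0.03]])

```text
time_s: 12.85
position: [0.6388, 0.0983, 0.0921]
tcp_rot: [[-0.86, 0.511, 0.004], [0.511, 0.86, -0.005], [-0.006, -0.003, -1.0]]
force: [0.3, -1.3, -0.5]
opening: 0.134
```

```bash
python3 m.py
```

```text
t 12.85 turn 0.6516 Mz 0.312 F [ 0.3 -1.3 -0.5] tau6 0.063 open 11.6 xy [0.6388 0.0983 0.0921]
```

Emit:
carry_out(grip=[-1], slide=[[0, 0, 0]], twist=[[0, 0, 0.03]])

```text
time_s: 12.95
position: [0.6388, 0.0983, 0.0921]
tcp_rot: [[-0.844, 0.536, 0.004], [0.536, 0.844, -0.006], [-0.006, -0.003, -1.0]]
force: [0.6, -1.4, -0.9]
opening: 0.13
```

```bash
python3 m.py
```

```text
t 12.95 turn 0.6813 Mz 0.241 F [ 0.6 -1.4 -0.9] tau6 0.075 open 11.3 xy [0.6388 0.0983 0.0921]
```

Emit:
carry_out(grip=[-1], slide=[[0, 0, 0]], twist=[[0, 0, 0.03]])

```text
time_s: 13.05
position: [0.6388, 0.0983, 0.0921]
tcp_rot: [[-0.827, 0.562, 0.004], [0.562, 0.827, -0.006], [-0.006, -0.003, -1.0]]
force: [0.3, -2.1, -0.5]
opening: 0.132
```

```bash
python3 m.py
```

```text
t 13.05 turn 0.7115 Mz 0.263 F [ 0.3 -2.1 -0.5] tau6 0.084 open 11.5 xy [0.6388 0.0983 0.0921]
```

Emit:
carry_out(grip=[-1], slide=[[0, 0, 0]], twist=[[0, 0, 0.03]])

```text
time_s: 13.15
position: [0.6388, 0.0982, 0.0921]
tcp_rot: [[-0.81, 0.587, 0.004], [0.587, 0.81, -0.006], [-0.006, -0.003, -1.0]]
force: [0.9, -1.7, -1.2]
opening: 0.133
```

```bash
python3 m.py
```

```text
t 13.15 turn 0.7421 Mz 0.313 F [ 0.9 -1.7 -1.2] tau6 0.094 open 11.6 xy [0.6388 0.0982 0.0921]
```

Emit:
carry_out(grip=[-1], slide=[[0, 0, 0]], twist=[[0, 0, 0.03]])

```text
time_s: 13.25
position: [0.6388, 0.0982, 0.0921]
tcp_rot: [[-0.792, 0.611, 0.004], [0.611, 0.792, -0.006], [-0.007, -0.003, -1.0]]
force: [0.9, -1.5, -0.5]
opening: 0.134
```

```bash
python3 m.py
```

```text
t 13.25 turn 0.7727 Mz 0.354 F [ 0.9 -1.5 -0.5] tau6 0.110 open 11.7 xy [0.6388 0.0982 0.0921]
```

```bash
cat > fit.py <<'E'
import re,numpy as np
d=np.array([[float(x) for x in re.search(r'turn (\S+) Mz (\S+)',l).groups()] for l in open('log.txt')])
d=np.vstack([[.1206,.203],d])
for k in(.45,.5,.55):
    r=[]
    for t0 in np.arange(.3,.9,.01):
        h=k*np.maximum(0,d[:,0]-t0); b=(d[:,1]-h).mean(); r.append((((d[:,1]-h-b)**2).sum(),t0,b))
    m=min(r); s2=m[0]/(len(d)-2); ok=[x[1] for x in r if x[0]<m[0]+s2*4]
    print(k,'t0 %.2f base %.3f sd %.3f'%(m[1],m[2],s2**.5),'95%%: %.2f-%.2f'%(min(ok),max(ok)),'past',d[-1,0]-m[1])
E
python3 fit.py
```

```text
0.45 t0 0.55 base 0.224 sd 0.023 95%: 0.50-0.61 past 0.2226999999999998
0.5 t0 0.58 base 0.228 sd 0.023 95%: 0.52-0.62 past 0.19269999999999976
0.55 t0 0.59 base 0.228 sd 0.023 95%: 0.54-0.63 past 0.18269999999999975
```

Emit:
carry_out(grip=[-1], slide=[[0, 0, 0]], twist=[[0, 0, 0.03]])

```text
time_s: 13.35
position: [0.6388, 0.0982, 0.0921]
tcp_rot: [[-0.773, 0.635, 0.004], [0.635, 0.773, -0.006], [-0.007, -0.003, -1.0]]
force: [0.6, -1.6, -0.6]
opening: 0.139
```

```bash
python3 m.py; python3 fit.py
```

```text
t 13.35 turn 0.8032 Mz 0.295 F [ 0.6 -1.6 -0.6] tau6 0.125 open 12.1 xy [0.6388 0.0982 0.0921]
0.45 t0 0.58 base 0.228 sd 0.024 95%: 0.52-0.63 past 0.22319999999999973
0.5 t0 0.59 base 0.228 sd 0.025 95%: 0.54-0.64 past 0.21319999999999972
0.55 t0 0.60 base 0.228 sd 0.025 95%: 0.56-0.64 past 0.20319999999999971
```

Emit:
carry_out(grip=[-1], slide=[[0, 0, 0]], twist=[[0, 0, 0.02]])

```text
time_s: 13.45
position: [0.6388, 0.0982, 0.0922]
tcp_rot: [[-0.759, 0.651, 0.004], [0.651, 0.759, -0.007], [-0.007, -0.003, -1.0]]
force: [0.3, -1.9, -1.0]
opening: 0.135
```

```bash
python3 m.py; python3 fit.py
```

```text
t 13.45 turn 0.8236 Mz 0.325 F [ 0.3 -1.9 -1. ] tau6 0.233 open 11.8 xy [0.6388 0.0982 0.0922]
0.45 t0 0.58 base 0.227 sd 0.024 95%: 0.53-0.63 past 0.2435999999999997
0.5 t0 0.60 base 0.229 sd 0.024 95%: 0.55-0.64 past 0.2235999999999997
0.55 t0 0.61 base 0.228 sd 0.025 95%: 0.57-0.65 past 0.21359999999999968
```

The torque has risen about 0.1 N·m, with the estimated touch at 0.58–0.60 rad, so the knob is about 0.22 rad past it. I'll release and lift straight up.

Emit:
carry_out(grip=[-1, -1, -0.4, -0.4, -0.4, -0.35], slide=[[0, 0, 0], [0, 0, 0], [0, 0, 0], [0, 0, 0], [0, 0, 0], [0, 0, 0]], twist=[[0, 0, 0], [0, 0, 0], [0, 0, 0], [0, 0, 0], [0, 0, 0], [0, 0, 0]])

```text
time_s: 14.05
position: [0.6389, 0.0994, 0.0925]
tcp_rot: [[-0.758, 0.652, 0.004], [0.652, 0.758, -0.005], [-0.006, -0.001, -1.0]]
force: [0.6, -0.6, 0.1]
opening: 0.307
```

```bash
python3 st.py 0 -1.4 0.15
```

```text
t 14.05 pos [0.6389 0.0994 0.0925] yheading 49.32 tilt [6.1e-03 7.0e-04 1.0e+00] j6 -50.1 open mm 26.7 F [ 0.6  -0.63  0.14] M [-0.023 -0.03   0.033]
rel clamp x,y 0.3 -0.4
tool shift mm [ -0.8  -0.9 -57.5]
```

Emit:
carry_out(grip=[-0.35, -0.35, -0.35, -0.35, -0.35, -0.35, -0.35, -0.35, -0.35], slide=[[0, 0, -5], [0, 0, -8], [0, 0, -10], [0, 0, -15], [0, 0, -20], [0, 0, -20], [0, 0, -20], [0, 0, -10], [0, 0, 0]], twist=[[0, 0, 0], [0, 0, 0], [0, 0, 0], [0, 0, 0], [0, 0, 0], [0, 0, 0], [0, 0, 0], [0, 0, 0], [0, 0, 0]])

```text
time_s: 14.95
position: [0.6392, 0.1003, 0.2108]
tcp_rot: [[-0.758, 0.652, 0.009], [0.652, 0.758, -0.004], [-0.009, 0.003, -1.0]]
force: [0.3, 0.5, -0.0]
opening: 0.327
```

```bash
python3 st.py 0 -1.4 0.15
python3 - <<'E'
from h import *
c=snap('side','side9'); im=cv2.cvtColor(c['color'],cv2.COLOR_RGB2BGR)
cv2.imwrite('pics/s9.png',cv2.resize(im[140:260,120:260],None,fx=5,fy=5,interpolation=cv2.INTER_CUBIC))
E
```

```text
t 14.95 pos [0.6392 0.1003 0.2108] yheading 49.3 tilt [ 0.0094 -0.0028  1.    ] j6 -50.1 open mm 28.5 F [ 0.26  0.48 -0.01] M [-0.054 -0.037  0.039]
rel clamp x,y 0.7 0.4
tool shift mm [-0.2 -1.9 60.8]
```

View pics/s9.png

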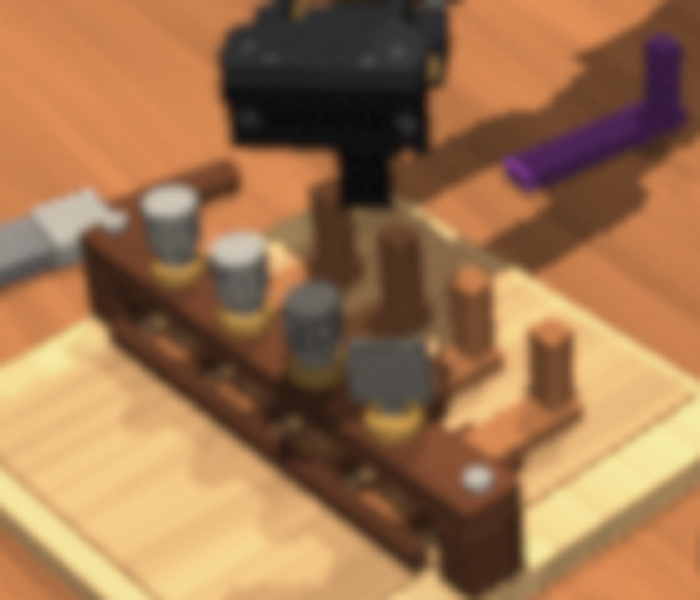

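The wing at (390,370) has turned with the fingers. The caul handle at (552,350) is in line with the others, and the gripper is clear. Handing in.

```bash
python3 -c "
from rig import bot
print(bot.hand_in())"
```

```text
the job is handed in; nothing more can be done
None
```

I pushed the winged clamp's caul home and tightened the knob until the foot bit on it. Then I let go, lifted clear and handed the job in at about 15 s. No verdict was reported.

- **Caul:** I gripped it by its handle and pushed it about 40 mm to a solid stop, where 16 N gave no further movement. The handle slid about 4–5 mm in the pads at the stop, so I checked by camera rather than by tool position. The handle's foot lies evenly in line with the three fixed ones. A cruder reading of the handle tops put it about 2 mm short of its neighbours, within the 3 mm limit and about the accuracy of the camera calibration.
- **Knob:** I turned it 0.82 rad clockwise in small steps. The torque rose about 0.10–0.11 N·m above free turning, with first touch estimated at 0.58–0.60 rad. That puts it about 0.22 rad past touch, which should be roughly 17–20 N.
- **Uncertainty:** The torque reading was noisy (about 0.025 N·m), so the clamping force could be anywhere from about 14 to 25 N.
- **Last picture:** The caul is in line and the wing has turned. The gripper is clear, with the wrist force back near zero. In the part of the scene it shows, nothing else looks moved. The jar and offcut were outside that crop, so I did not check them at the end.

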